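# Put the letter opener in its slot and the stapler in the drawer

### The arm

A 6-joint arm with a two-finger parallel gripper is mounted at the origin on the work surface. World frame = base frame: x ahead of the robot, y to its left, z up, the work surface at z = 0. Lengths are in m, angles in rad, forces in N, time in s.
With the tool pointing down it reaches from about 0.25 to 0.775 m from the base axis. Payload 4 kg.
Tool frame: the origin (TCP) lies midway between the tips of the shut fingers; the grasp point (between the pads) lies 19 mm behind it; z points along the fingers, y is the line along which they close (so a half turn about z gives the same grasp; the last joint's range is limited). The gripper opens to 94 mm and grips with 3 to 60 N. Pads are 16 mm wide; open, the fingers measure 119 mm over their backs; the gripper's body (75 mm by 177 mm) begins 78 mm behind the grasp point.
Start: joints at [1.119, 0.087, 1.371, -0, 1.684, -0.103], TCP at [0.188, 0.517, 0.206] pointing down, gripper open.
Joint ranges: [-3.1, 3.1], [-0.76, 2.03], [0.27, 2.55], [-1.08, 4.22], [0.17, 2.65], [-2.57, 2.57]. Speed limits (rad/s): [2.79, 2.79, 3.14, 3.14, 3.14, 3.14].

### API

Orientations are given as a rotation vector (axis times angle).
In Python, from cell import r gives the robot as it stands.
- The arm moves only by the tool jog_arm, never from a script. Its argument "deltas" is a list that holds one entry, the list of rows, each a list of 5 numbers: the shift along the tool's x, y, z in m, then the turn about the tool's z in degrees, then the closure, from 0 (fully open) to 1 (shut). A call has 1 to 20 rows; each row is the pose to reach, as a shift and turn from the pose commanded when the call began, along the tool's axes at that moment; what a row does not reach only later rows make up. A row lasts 1/10 s, in which the tool goes at most 50 mm and 8.59 degrees, less where a joint would pass 70% of its speed; a pose out of reach is approached as far as the arm can. A call with a gripper value outside its range is refused whole. The fingers move at their own pace and stop on an object; "squeeze" is the grip in N (left out, the last holds). Time passes only in rows, so rows that repeat a pose let the fingers close. It gives the time, the measured TCP pose, the force, the opening and the grip force at its end, in the units of the state.
- r.get_state(): the state, without advancing time (a new reading comes with each control period).
- r.capture(name): name is "side" or "top" or "wrist"; returns the picture (480x640x3 uint8, red, green, blue); there is no depth.
- r.get_calibration(name): a dict with "K" (3x3 intrinsics, pixels), "origin" and "attitude" of the camera in the world. Camera axes: x right, y down, z forward; pixel columns grow to the right and rows downward; lengths in m; the calibration is good to about 2 mm. A picture is of the moment at which its call begins: read the wrist's pose just before it. get_calibration takes no time and is no camera call; for the wrist camera it gives the pose at the moment of the call.
- r.close_job(): hands the job in; it is judged then, once.
The state is a dict: "time_s": time; "qpos": joint angles; "joint_velocities": joint speeds; "tau": joint torques, N m; "ee_pos": TCP position; "tool_rot": TCP orientation; "wrist_force": force on the tool from outside, world axes, zero at the start; "wrist_torque": the same for the moment, N m; "grip_width": finger opening in m; "gripper_force": force on a finger pad.
Only numpy, scipy, OpenCV 4.12 (cv2) and the standard library are available. Lean on these libraries where they do the work, as an engineer would, in place of code of your own. Each camera call takes 0.05 s, during which the arm holds its last target. There are 200 camera calls.

### The job

Tidy the desk: slide the letter opener blade-first and the right way up into the slot of its dark wooden holder until its guard meets the slotted block, with the handle resting on the holder's board. Also lower the stapler gently, standing on its base, into the open drawer of the little desk chest without dropping it, and then push the drawer fully shut with the stapler inside. Leave the mug, the calculator and the pen cup where they stand.

Things in the scene. Friction and masses are not known exactly. Their poses are not given: they have to be found in the camera images.
- opener: Letter opener lying flat, 200 mm long, about 100 g. Origin: underside, centre line, at the guard's front face; x along the blade to the tip, z up. Wooden handle (24 mm wide, 24 high) x -100 to -8 mm; steel guard (36 wide, 24 high) x -8 to 0; steel blade x 0 to 100 mm, 22 wide, 3 thick, its underside 8 mm above the handle's underside, rounded end.
- opener_grip (a point): Point in the middle of the letter opener's handle, 45 mm behind the guard's front face and 12 mm above its underside: a good place to pinch across the 24 mm width. Axes as the opener.
- opener_tip (a point): The end of the letter opener's blade, at mid-thickness: 100 mm ahead of the opener's origin and 9.5 mm above its underside.
- holder: Fixed dark wood holder. Origin: on the desk, on the slot's centre line at its mouth; x points into the slot. Board x -115 to 115 mm, 80 wide, 12 thick; on it from x = 0 to 115 a slotted block 80 wide, top 38 mm above the desk. The bare board before the block carries the handle. A 10 mm gap along the block's top shows the slot; the blade is too wide to enter from above.
- slot_mouth (a point): Centre line of the slot's floor at its mouth, 17 mm above the desk; x points into the slot. The slot is 28 mm wide, 12 mm high (z 0 to 12 mm here) and 106 mm deep. The opener is home when its guard touches the block's face: its tip then lies at x = 100 mm, y = 0, z about 4.5 mm here.
- stapler: Desk stapler, 130 mm long (x, nose to +x), 36 mm wide (y), 41 mm high at the nose, about 220 g, standing on its steel base plate (7 mm thick). Origin: centre of its underside; z up. Its black arm, 28 mm wide (30 mm at the rear), from about 18 to 38 mm height at mid-length, is to be pinched across.
- chest: Fixed low desk chest of wood with one drawer: 220 mm deep (x), 240 mm wide (y), 85 mm high. Origin: centre of its underside; the drawer opens towards -x. The front of the carcass, from which the drawer comes out, lies about 95 mm from the origin towards -x.
- chest_drawer0 (a joint): How far the drawer is open, in m: 0 shut, 0.15 fully open. It starts more than 0.12 open. Moves against about 1 N of friction.
- drawer_floor (a point): Centre of the drawer's inner floor, 22 mm above the desk; moves with the drawer, axes as the chest. Inside: x -87 to 87 mm, 198 mm wide (y), walls 41 mm high. Front panel's outer face at x = -108 mm, its top 51 mm above the floor. Open from above only in front of the chest: x from -87 mm to about -95 mm + the drawer's opening. The stapler fits under the chest's top.
- chest_drawer0_handle (a point): Middle of the drawer's bar handle, a 100 mm long horizontal steel bar (11 mm thick) along y, 35 mm in front of the front panel, 47 mm above the desk; moves with the drawer.
- mug: White mug, 74 mm across, 90 mm high; bystander. Origin: centre of its underside.
- calculator: Grey desk calculator, 120 x 74 x 14 mm; bystander. Origin: centre of its underside.
- pencup: White pen cup with pens, 72 mm across, 85 mm high (pens to 145 mm); bystander. Origin: centre of its underside.
Things that resemble listed ones, but are neither listed nor needed, are in the scene too. There is more than one size of the stapler; the one meant has the size given above. Leave any green look-alike of the opener alone.

How it is judged:
By the outcome, as a careful person would: the job done as asked, in the order asked, and still so for the second after the job is handed in, with the robot touching nothing.
It also fails if it takes over 72 s, if anything falls off the work surface, if the arm or the gripper's body presses on something with over 40 N, if the wrist force passes 120 N, or if a joint passes its speed limit or range.

## Working session

There is one attempt and no reset: what is moved stays moved. The work goes in short steps, Python scripts to look and compute and a tool call to move; the robot and the scene stay as the last step left them, time stands still between calls to the robot, and variables do not carry over. Pictures are saved under pics/ and viewed, at most 13 in all, crops included, and the job is handed in when it is done.

Besides the shell and the picture viewer there is one more tool, called after ">>>" in YAML: its name, and indented under it one key for each argument. jog_arm: Moves the arm, as the interface text tells. Its arguments: {"type":"object","properties":{"deltas":{"type":"array"},"squeeze":{"type":"number"}},"required":["deltas"]}

```bash
mkdir -p pics; python3 - <<'E'
from cell import r
import cv2,numpy as np
for n in("top","side"):
    im=r.capture(n); cv2.imwrite(f"pics/{n}0.png",im[:,:,::-1]); c=r.get_calibration(n); print(n,c)
s=r.get_state();print(s['ee_pos'],s['tool_rot'],s['time_s'],s['grip_width'])
E
```

```text
top {'K': array([[479.19399945,   0.        , 323.01014321],
       [  0.        , 479.19399945, 234.69818763],
       [  0.        ,   0.        ,   1.        ]]), 'origin': array([ 0.47403826, -0.03758466,  1.05213066]), 'attitude': array([-2.15487025,  2.17208327, -0.07712353])}
side {'K': array([[510.70041319,   0.        , 314.91717292],
       [  0.        , 510.70041319, 239.62817205],
       [  0.        ,   0.        ,   1.        ]]), 'origin': array([ 0.09709183, -0.80273231,  0.8404619 ]), 'attitude': array([-2.22580609,  0.62184163, -0.26896096])}
[0.187777   0.51643131 0.20443661] [-5.45062152e-01 -3.09341068e+00  3.01007227e-03] 0.1 0.09423878489213564
```

View pics/top0.png

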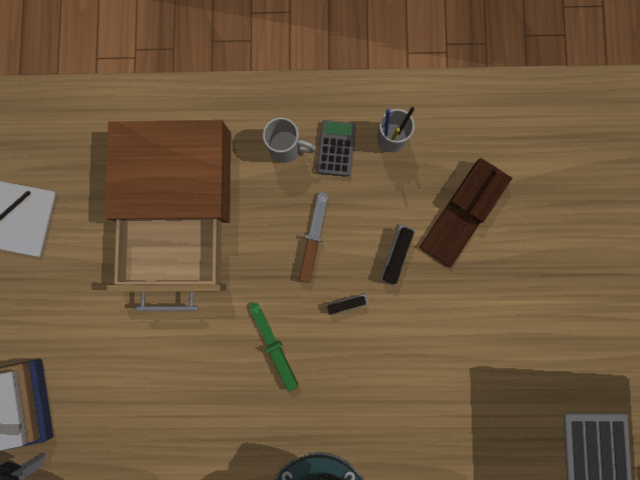

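View pics/side0.png

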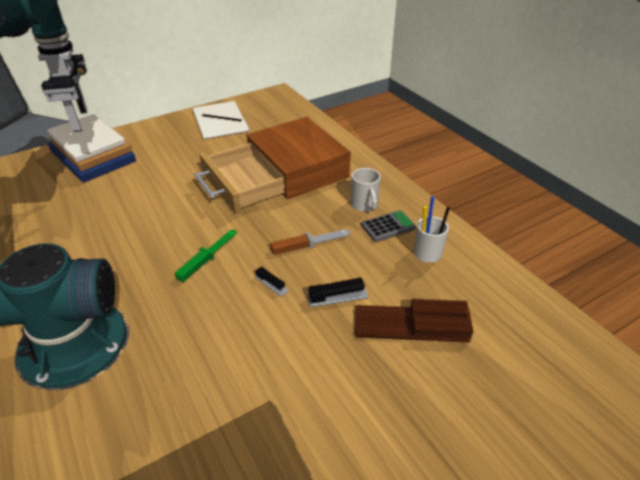

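The top view shows the real opener with its brown handle at (309,258) and tip at (321,198). Its green look-alike is at (272,345). There are two stapler candidates: the large one at (398,255), about 60 px or 130 mm long, and a small one at (347,304), about 40 px. I choose the brown opener and the large stapler. The holder is at (466,212), with its block towards the upper right, and the drawer is at (167,250).

```bash
cat > h.py <<'E'
import cv2,numpy as np
from scipy.spatial.transform import Rotation as R
def ray(c,uv,z):
    d=np.linalg.inv(c['K'])@np.array([uv[0],uv[1],1.]); d=R.from_rotvec(c['attitude']).as_matrix()@d
    return c['origin']+d*(z-c['origin'][2])/d[2]
def proj(c,p):
    q=R.from_rotvec(c['attitude']).as_matrix().T@(np.array(p)-c['origin']); q=c['K']@q; return q[:2]/q[2]
E
python3 - <<'E'
import cv2
im=cv2.imread("pics/top0.png")[120:320,270:520]
cv2.imwrite("pics/crop0.png",cv2.resize(im,None,fx=3,fy=3,interpolation=cv2.INTER_CUBIC))
im=cv2.imread("pics/top0.png")[100:325,85:245]
cv2.imwrite("pics/crop1.png",cv2.resize(im,None,fx=2.5,fy=2.5,interpolation=cv2.INTER_CUBIC))
E
```

```text
(no output)
```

View pics/crop0.png

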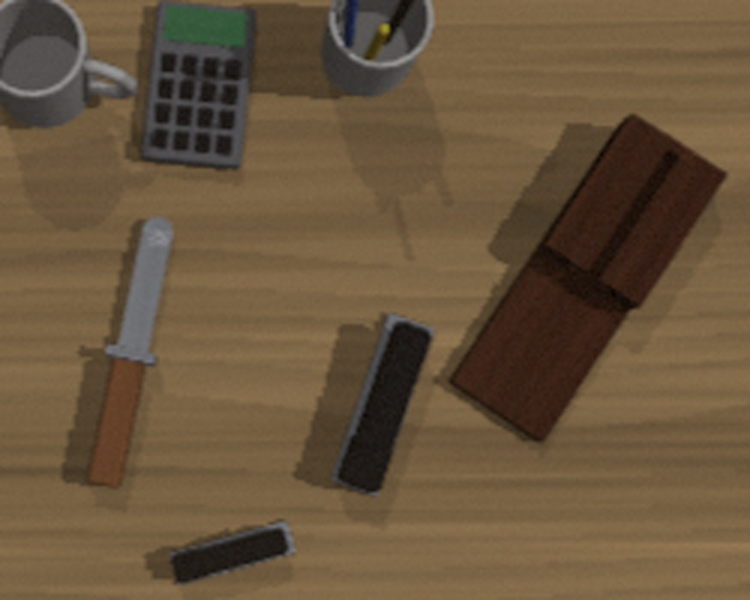

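View pics/crop1.png

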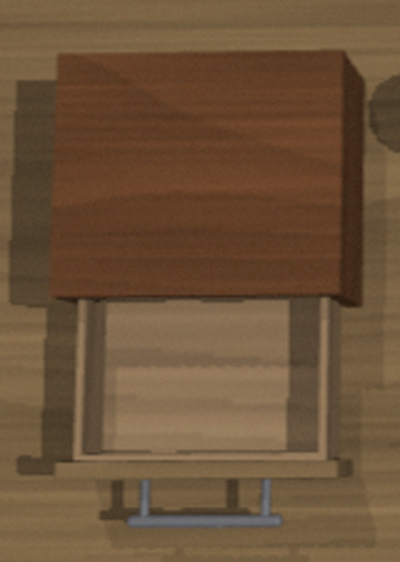

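The close crop confirms both choices. In crop0 the opener has a brown handle and its tip points up (tip (158,220), guard (131,355), end (105,485)), and the large stapler runs (410,320)–(358,490). The slot mouth is at about (591,275). In crop1 the drawer is open, with its bar at (205,521).

```bash
python3 - <<'E'
from h import *
from cell import r
c=r.get_calibration("top")
def P(a,z,o=(270,120),s=3): return ray(c,(o[0]+(a[0]+.5)/s-.5,o[1]+(a[1]+.5)/s-.5),z)
def line(n,a,b,za,zb,**k):
    p,q=P(a,za,**k),P(b,zb,**k);d=q-p
    print(n,p.round(4),q.round(4),'len',np.linalg.norm(d[:2]).round(4),'yaw',np.degrees(np.arctan2(d[1],d[0])).round(1))
line('opener end>guard front',(105,484),(132,350),.024,.02)
line('opener end>tip',(105,484),(158,218),.024,.011)
line('stapler',(359,491),(408,320),.036,.036)
line('gap',(598,272),(672,155),.038,.038)
line('edgeL',(545,245),(632,115),.038,.038)
line('edgeR',(637,305),(725,175),.038,.038)
line('face',(545,245),(637,305),.038,.038)
line('boardend',(452,380),(542,440),.012,.012)
k=dict(o=(85,100),s=2.5)
line('bar',(128,521),(282,521),.052,.052,**k)
line('panel top back',(75,455),(330,455),.073,.073,**k)
line('panel top front',(55,470),(352,470),.073,.073,**k)
line('inner side walls top L',(86,455),(88,300),.063,.063,**k)
line('inner R',(322,455),(320,300),.063,.063,**k)
line('chest top front',(50,298),(344,303),.085,.085,**k)
line('chest top back',(60,55),(344,52),.085,.085,**k)
s=r.get_state();print(s['ee_pos'],R.from_rotvec(s['tool_rot']).as_matrix().round(3))
E
```

```text
opener end>guard front [0.4709 0.0243 0.024 ] [0.5669 0.0047 0.02  ] len 0.098 yaw -11.5
opener end>tip [0.4709 0.0243 0.024 ] [ 0.6648 -0.0145  0.011 ] len 0.1978 yaw -11.3
stapler [ 0.4648 -0.1548  0.036 ] [ 0.5851 -0.1917  0.036 ] len 0.1259 yaw -17.1
gap [ 0.6177 -0.3261  0.038 ] [ 0.7012 -0.3814  0.038 ] len 0.1001 yaw -33.5
edgeL [ 0.6374 -0.2895  0.038 ] [ 0.7306 -0.3542  0.038 ] len 0.1135 yaw -34.8
edgeR [ 0.594  -0.3526  0.038 ] [ 0.6863 -0.4182  0.038 ] len 0.1133 yaw -35.4
face [ 0.6374 -0.2895  0.038 ] [ 0.594  -0.3526  0.038 ] len 0.0767 yaw -124.5
boardend [ 0.5438 -0.226   0.012 ] [ 0.5001 -0.2893  0.012 ] len 0.0769 yaw -124.6
bar [0.4171 0.375  0.052 ] [0.4164 0.2458 0.052 ] len 0.1292 yaw -90.3
panel top back [0.4723 0.4119 0.073 ] [0.4708 0.2013 0.073 ] len 0.2105 yaw -90.4
panel top front [0.4601 0.428  0.073 ] [0.4585 0.1831 0.073 ] len 0.2449 yaw -90.4
inner side walls top L [0.4722 0.4072 0.063 ] [0.6017 0.4098 0.063 ] len 0.1296 yaw 1.1
inner R [0.4708 0.2104 0.063 ] [0.5998 0.2139 0.063 ] len 0.1291 yaw 1.6
chest top front [0.6009 0.4314 0.085 ] [0.5944 0.1886 0.085 ] len 0.2429 yaw -91.5
chest top back [0.8059 0.4303 0.085 ] [0.805  0.1913 0.085 ] len 0.239 yaw -90.2
[0.187777   0.51643131 0.20443661] [[-0.94   0.342 -0.001]
 [ 0.342  0.94  -0.002]
 [ 0.    -0.002 -1.   ]]
```

```bash
cat >> h.py <<'E'
def go(r,p,yaw):
    "delta in tool axes to put measured TCP at p with tool x at world yaw (deg, mod 180)"
    s=r.get_state(); M=R.from_rotvec(s['tool_rot']).as_matrix()
    y=np.degrees(np.arctan2(M[1,0],M[0,0])); t=-((yaw-y+90)%180-90)
    print('at',s['ee_pos'].round(4),'yaw',round(y,2),'t',round(s['time_s'],1),'->',(M.T@(np.array(p)-s['ee_pos'])).round(4),'turn',round(t,2))
E
python3 - <<'E'
from h import *
from cell import r
go(r,(.5229,.0139,.12),-11.4)
E
```

```text
at [0.1878 0.5164 0.2044] yaw 160.01 t 0.1 -> [-0.4867 -0.3576  0.0851] turn -8.59
```

>>> jog_arm:
  deltas:
    - [[-0.487,-0.358,0.085,-8.6,0],[-0.487,-0.358,0.085,-8.6,0],[-0.487,-0.358,0.085,-8.6,0],[-0.487,-0.358,0.085,-8.6,0],[-0.487,-0.358,0.085,-8.6,0],[-0.487,-0.358,0.085,-8.6,0],[-0.487,-0.358,0.085,-8.6,0],[-0.487,-0.358,0.085,-8.6,0],[-0.487,-0.358,0.085,-8.6,0],[-0.487,-0.358,0.085,-8.6,0],[-0.487,-0.358,0.085,-8.6,0],[-0.487,-0.358,0.085,-8.6,0],[-0.487,-0.358,0.085,-8.6,0],[-0.487,-0.358,0.085,-8.6,0],[-0.487,-0.358,0.085,-8.6,0],[-0.487,-0.358,0.085,-8.6,0],[-0.487,-0.358,0.085,-8.6,0],[-0.487,-0.358,0.085,-8.6,0],[-0.487,-0.358,0.085,-8.6,0],[-0.487,-0.358,0.085,-8.6,0]]

```text
time_s: 2.1
ee_pos: [0.5232, 0.0144, 0.1207]
tool_rot: [0.311, 3.126, 0.0]
wrist_force: [0.2, -0.1, 0.1]
grip_width: 0.0939
gripper_force: 0.0
```

```bash
python3 - <<'E'
from h import *
from cell import r
go(r,(.5229,.0139,.004),-11.4)
c=r.get_calibration("wrist");print(c)
im=r.capture("wrist");cv2.imwrite("pics/w1.png",im[:,:,::-1])
for p in[(.5229,.0139,.024),(.567,.005,.024),(.665,-.0145,.011)]:print(proj(c,p).round(1))
E
```

```text
at [0.5232 0.0144 0.1207] yaw 168.65 t 2.1 -> [ 0.0003 -0.0006  0.1167] turn 0.05
{'K': array([[402.77142845,   0.        , 330.67408003],
       [  0.        , 402.77142845, 235.38117623],
       [  0.        ,   0.        ,   1.        ]]), 'origin': array([0.44059594, 0.02967886, 0.29981838]), 'attitude': array([2.24307136, 1.83976843, 0.26993548])}
[332.3 235.9]
[332.1 293.4]
[332.1 394.4]
```

View pics/w1.png

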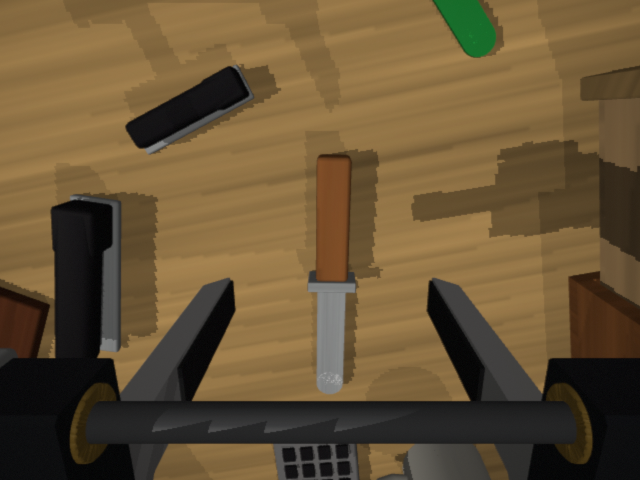

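The handle is centred under the gripper at (333,236), with the guard at (332,283) and the tip at (330,390). That puts the yaw off by about 1°. I'll descend and grip.

>>> jog_arm:
  deltas:
    - [[0,0,0.05,1,0.4],[0,0,0.09,1,0.4],[0,0,0.105,1,0.4],[0,0,0.115,1,0.4],[0,0,0.115,1,0.4],[0,0,0.115,1,1],[0,0,0.115,1,1],[0,0,0.115,1,1],[0,0,0.115,1,1],[0,0,0.115,1,1],[0,0,0.115,1,1],[0,0,0.115,1,1],[0,0,0.115,1,1],[0,0,0.08,1,1],[0,0,0.03,1,1],[0,0,0.03,1,1],[0,0,0.03,1,1]]
  squeeze: 30

```text
time_s: 3.85
ee_pos: [0.5237, 0.0137, 0.0911]
tool_rot: [0.339, 3.122, -0.001]
wrist_force: [0.3, 1.2, -1.5]
grip_width: 0.024
gripper_force: 30.0
```

```bash
python3 - <<'E'
from h import *
from cell import r
# pre-insert: guard 0.135 before mouth, grip 45mm further back
u=np.array([np.cos(np.radians(-34.8)),np.sin(np.radians(-34.8))]); m=np.array([.6157,-.321])
p=m-u*(.045+.12)
go(r,(*p,.09),-34.8)
E
```

```text
at [0.5237 0.0137 0.0911] yaw 167.61 t 3.9 -> [-0.0091 -0.2443  0.0012] turn 22.41
```

>>> jog_arm:
  deltas:
    - [[-0.009,-0.244,0,22.4,1],[-0.009,-0.244,0,22.4,1],[-0.009,-0.244,0,22.4,1],[-0.009,-0.244,0,22.4,1],[-0.009,-0.244,0,22.4,1],[-0.009,-0.244,0,22.4,1],[-0.009,-0.244,0,22.4,1],[-0.009,-0.244,0,22.4,1],[-0.009,-0.244,0,22.4,1],[-0.009,-0.244,0,22.4,1]]

```text
time_s: 4.85
ee_pos: [0.4799, -0.2249, 0.0902]
tool_rot: [-0.936, -2.998, -0.001]
wrist_force: [-0.1, 1.3, -1.1]
grip_width: 0.0236
gripper_force: 30.0
```

```bash
python3 - <<'E'
from h import *
from cell import r
c=r.get_calibration("wrist");print(c['origin'],c['attitude'])
im=r.capture("wrist");cv2.imwrite("pics/w2.png",im[:,:,::-1])
u=np.array([np.cos(np.radians(-34.8)),np.sin(np.radians(-34.8))]); m=np.array([.6157,-.321])
go(r,(*(m-u*.165),.09),-34.8)
print(proj(c,(*m,.038)),proj(c,(*(m+u*.1),.038)))
E
```

```text
[ 0.41082199 -0.17823557  0.26938592] [2.54511904 1.3361837  0.19550378]
at [ 0.48   -0.2251  0.0904] yaw 145.33 t 4.9 -> [-0.0012 -0.0013  0.0004] turn 0.13
[329.63741806 471.34641492] [329.32575849 569.67437513]
```

View pics/w2.png

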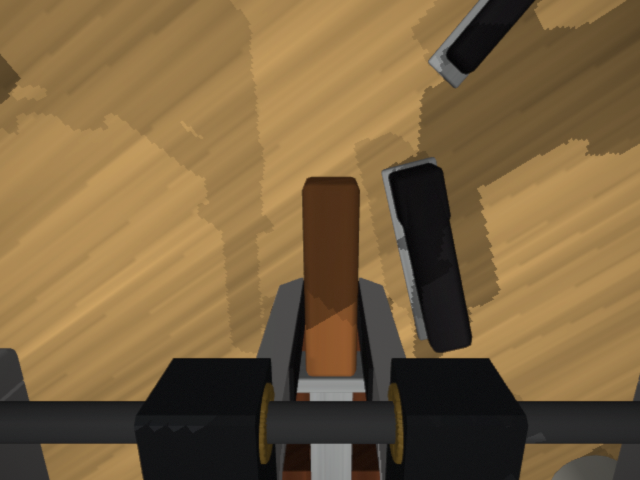

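The opener is held straight: the handle is centred at column 331 and the guard is at row 383. The stapler at (430,255) is clear to the side. I'll lower to insertion height and check the blade against the slot from above.

>>> jog_arm:
  deltas:
    - [[-0.001,-0.001,0.03,0,1],[-0.001,-0.001,0.055,0,1],[-0.001,-0.001,0.071,0,1],[-0.001,-0.001,0.071,0,1],[-0.001,-0.001,0.071,0,1]]

```text
time_s: 5.4
ee_pos: [0.4803, -0.2273, 0.0198]
tool_rot: [0.938, 2.998, 0.0]
wrist_force: [1.5, -0.2, -0.5]
grip_width: 0.0239
gripper_force: 30.0
```

```bash
python3 - <<'E'
from h import *
from cell import r
im=r.capture("top")[:,:,::-1]
u=np.array([np.cos(np.radians(-34.8)),np.sin(np.radians(-34.8))]); m=np.array([.6157,-.321])
go(r,(*(m-u*.165),.0192),-34.8)
a=cv2.resize(im[140:290,400:530],None,fx=4,fy=4,interpolation=cv2.INTER_CUBIC)
s=r.capture("side")[:,:,::-1]; b=cv2.resize(s[270:370,330:500],None,fx=1.6*1,fy=1.6,interpolation=cv2.INTER_CUBIC)
o=np.zeros((600,800,3),np.uint8); o[:600,:520]=a; o[:b.shape[0],520:520+b.shape[1]]=b[:,:280]
cv2.imwrite("pics/t2.png",o)
E
```

```text
at [ 0.4809 -0.2277  0.0207] yaw 145.25 t 5.5 -> [0.0011 0.0003 0.0015] turn 0.05
```

View pics/t2.png

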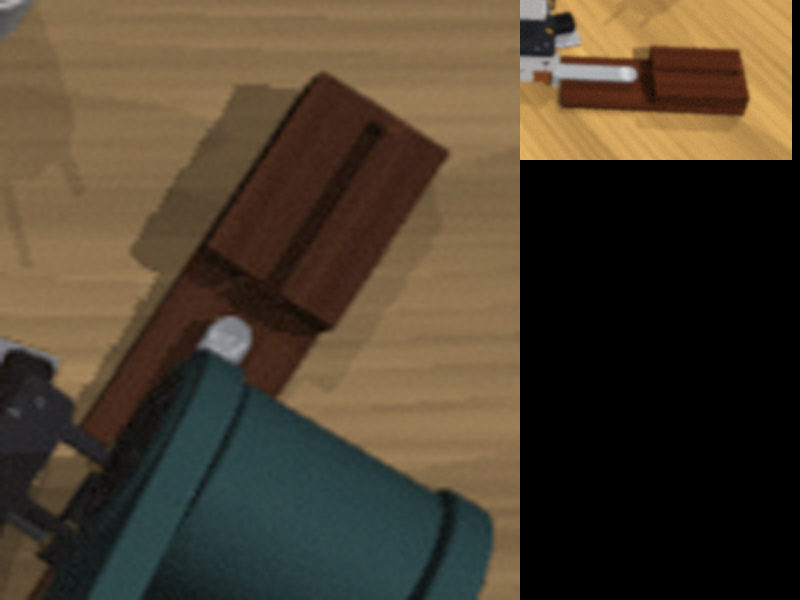

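```bash
python3 - <<'E'
from h import *
from cell import r
c=r.get_calibration("top")
P=lambda a,z: ray(c,(400+(a[0]+.5)/4-.5,140+(a[1]+.5)/4-.5),z)[:2]
g1,g2=P((277,282),.038),P((377,128),.038)
L1,L2,R1,R2=[P(a,.038) for a in((208,245),(322,72),(330,327),(448,153))]
y=lambda d:np.degrees(np.arctan2(d[1],d[0]))
print('yaws',y(g2-g1),y(L2-L1),y(R2-R1),'width',np.linalg.norm(L1-R1))
th=np.radians(-34.8);n=np.array([-np.sin(th),np.cos(th)])
print('lateral gap',n@g1,n@g2,'edges mid',n@(L1+R1)/2,n@(L2+R2)/2)
t=P((229,340),.024);print('tip round',t,n@t,'tcp',n@r.get_state()['ee_pos'][:2])
u=np.array([np.cos(th),np.sin(th)]);print('along: face',u@(L1+R1)/2,'round ctr',u@t,'tcp',u@r.get_state()['ee_pos'][:2])
E
```

```text
yaws -34.170367269487 -34.39627173663896 -35.41259124526358 width 0.076959738549444
lateral gap 0.08522300354452217 0.0863174121210576 edges mid 0.0876523959740018 0.08744142496015068
tip round [ 0.58904894 -0.30316625] 0.08723349611819707 tcp 0.08740412329984977
along: face 0.6894406161283585 round ctr 0.6567181612818455 tcp 0.5251880920737961
```

>>> jog_arm:
  deltas:
    - [[-0.01,0,0.001,0,1],[-0.02,0,0.001,0,1],[-0.026,0,0.001,0,1],[-0.032,0,0.001,0,1],[-0.038,0,0.001,0,1],[-0.044,0,0.001,0,1],[-0.05,0,0.001,0,1],[-0.056,0,0.001,0,1],[-0.06,0,0.001,0,1],[-0.06,0,0.001,0,1]]

```text
time_s: 6.5
ee_pos: [0.5299, -0.2622, 0.0184]
tool_rot: [0.939, 2.997, -0.0]
wrist_force: [0.1, -0.3, -0.2]
grip_width: 0.024
gripper_force: 30.0
```

>>> jog_arm:
  deltas:
    - [[-0.008,0,0,0,1],[-0.016,0,0,0,1],[-0.024,0,0,0,1],[-0.032,0,0,0,1],[-0.04,0,0,0,1],[-0.046,0,0,0,1],[-0.05,0,0,0,1],[-0.053,0,0,0,1],[-0.055,0,0,0,1],[-0.055,0,0,0,1]]

```text
time_s: 7.5
ee_pos: [0.5748, -0.2934, 0.0184]
tool_rot: [0.939, 2.997, -0.0]
wrist_force: [0.0, -1.3, -0.8]
grip_width: 0.0244
gripper_force: 30.0
```

Next I'll push in small steps until there is contact. I'll lower squeeze so that the handle can slip in the grip.

>>> jog_arm:
  deltas:
    - [[-0.001,0,0,0,1],[-0.002,0,0,0,1],[-0.003,0,0,0,1],[-0.004,0,0,0,1],[-0.005,0,0,0,1],[-0.006,0,0,0,1],[-0.006,0,0,0,1]]
  squeeze: 12

```text
time_s: 8.2
ee_pos: [0.5786, -0.2961, 0.0184]
tool_rot: [-0.938, -2.996, -0.001]
wrist_force: [-3.8, 2.1, 2.8]
grip_width: 0.024
gripper_force: 12.0
```

>>> jog_arm:
  deltas:
    - [[-0.002,0,0.001,0,1],[-0.003,0,0.001,0,1],[-0.003,0,0.001,0,1]]

```text
time_s: 8.5
ee_pos: [0.5789, -0.2964, 0.0182]
tool_rot: [-0.936, -2.99, -0.003]
wrist_force: [-10.2, 6.3, 9.5]
grip_width: 0.0237
gripper_force: 12.0
```

>>> jog_arm:
  deltas:
    - [[0.002,0,-0.001,0,0.95],[0.002,0,-0.001,0,0.6],[0.002,0,-0.001,0,0.55],[0.002,0,-0.001,0,0.55],[0.002,0,-0.001,0,0.55],[0.002,0,-0.02,0,0.55],[0.002,0,-0.05,0,0.55],[0.002,0,-0.1,0,0.55],[0.002,0,-0.1,0,0.5],[0.002,0,-0.1,0,0]]

```text
time_s: 9.5
ee_pos: [0.5815, -0.2981, 0.12]
tool_rot: [0.938, 2.993, -0.002]
wrist_force: [-0.5, 0.1, -0.2]
grip_width: 0.052
gripper_force: 0.0
```

```bash
python3 - <<'E'
from h import *
from cell import r
u=np.array([np.cos(np.radians(-17.1)),np.sin(np.radians(-17.1))])
go(r,(.525,-.1733,.13),-17.1)
s=r.capture("side")[:,:,::-1]; b=cv2.resize(s[220:370,300:500],None,fx=4,fy=4,interpolation=cv2.INTER_CUBIC)
cv2.imwrite("pics/s3.png",b)
E
```

```text
at [ 0.5815 -0.2981  0.12  ] yaw 145.21 t 9.5 -> [ 0.1176  0.0702 -0.0106] turn -17.69
```

View pics/s3.png

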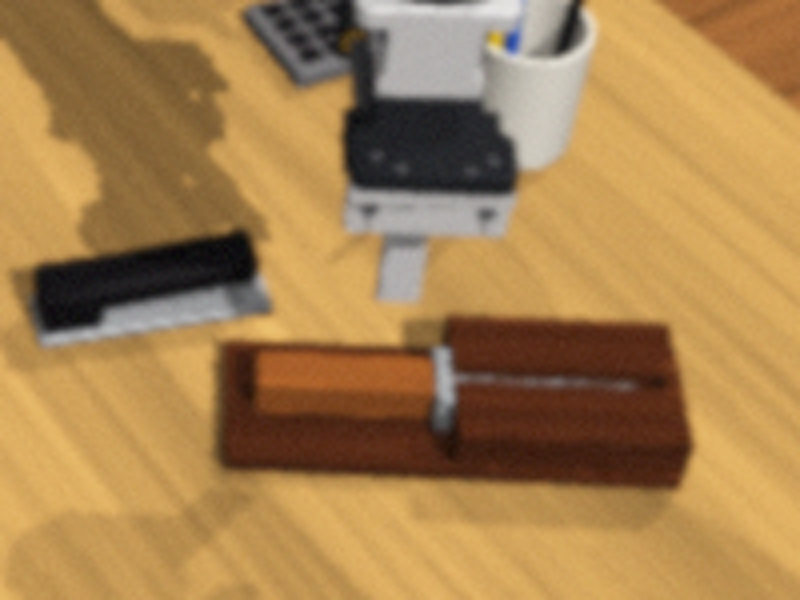

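The opener is home: the guard at (443,390) meets the block and the blade shows as a line in the gap. On to the large stapler.

>>> jog_arm:
  deltas:
    - [[0.118,0.07,-0.01,-17.7,0],[0.118,0.07,-0.01,-17.7,0],[0.118,0.07,-0.01,-17.7,0],[0.118,0.07,-0.01,-17.7,0],[0.118,0.07,-0.01,-17.7,0],[0.118,0.07,-0.01,-17.7,0],[0.118,0.07,-0.01,-17.7,0],[0.118,0.07,-0.01,-17.7,0]]

```text
time_s: 10.35
ee_pos: [0.5234, -0.1734, 0.1269]
tool_rot: [-0.469, -3.106, -0.0]
wrist_force: [-0.4, -0.3, -0.4]
grip_width: 0.0937
gripper_force: 0.0
```

```bash
python3 - <<'E'
from h import *
from cell import r
c=r.get_calibration("wrist")
im=r.capture("wrist");cv2.imwrite("pics/w4.png",im[:,:,::-1])
go(r,(.525,-.1733,.010),-17.1)
for p in[(.4648,-.1548,.036),(.525,-.1733,.036),(.5851,-.1917,.036)]:print(proj(c,p).round(1))
E
```

```text
at [ 0.5234 -0.1733  0.127 ] yaw 162.85 t 10.4 -> [-0.0016  0.0004  0.117 ] turn -0.05
[334.  149.2]
[333.9 240.5]
[333.8 320.6]
```

View pics/w4.png

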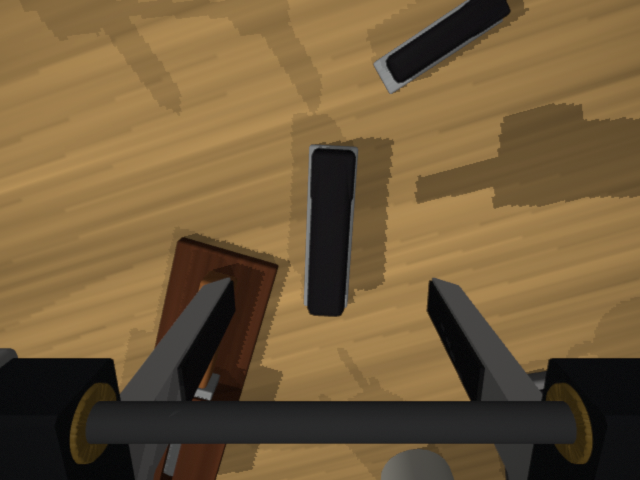

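In the wrist view the stapler runs from (333,148) to (326,314). It is turned about 2.4° more than estimated and lies 2.5 mm to the left. The holder board at (230,250) is close, so I'll narrow the fingers before descending.

>>> jog_arm:
  deltas:
    - [[0,-0.0025,0,2.4,0.4],[0,-0.0025,0.0,2.4,0.4],[0,-0.0025,0.05,2.4,0.4],[0,-0.0025,0.09,2.4,0.4],[0,-0.0025,0.11,2.4,0.4],[0,-0.0025,0.116,2.4,0.4],[0,-0.0025,0.116,2.4,0.4],[0,-0.0025,0.116,2.4,1],[0,-0.0025,0.116,2.4,1],[0,-0.0025,0.116,2.4,1],[0,-0.0025,0.116,2.4,1],[0,-0.0025,0.116,2.4,1],[0,-0.0025,0.116,2.4,1],[0,-0.0025,0.116,2.4,1]]
  squeeze: 30

```text
time_s: 11.8
ee_pos: [0.5233, -0.1748, 0.0126]
tool_rot: [0.531, 3.094, 0.0]
wrist_force: [-0.2, 0.4, 5.6]
grip_width: 0.0276
gripper_force: 30.0
```

>>> jog_arm:
  deltas:
    - [[0,0,-0.02,0,1],[0,0,-0.05,0,1],[0,0,-0.1,0,1],[0,0,-0.15,0,1],[0,0,-0.15,0,1],[0,0,-0.15,0,1]]

```text
time_s: 12.4
ee_pos: [0.5226, -0.175, 0.1617]
tool_rot: [0.531, 3.095, -0.001]
wrist_force: [0.3, 0.9, -4.1]
grip_width: 0.0284
gripper_force: 30.0
```

```bash
python3 - <<'E'
from h import *
from cell import r
go(r,(.53,.309,.16),90.3)
E
```

```text
at [ 0.5226 -0.175   0.1617] yaw 160.52 t 12.4 -> [0.1545 0.4588 0.0013] turn 70.22
```

>>> jog_arm:
  deltas:
    - [[0.012,0.035,0,5,1],[0.154,0.459,0,70.2,1],[0.154,0.459,0,70.2,1],[0.154,0.459,0,70.2,1],[0.154,0.459,0,70.2,1],[0.154,0.459,0,70.2,1],[0.154,0.459,0,70.2,1],[0.154,0.459,0,70.2,1],[0.154,0.459,0,70.2,1],[0.154,0.459,0,70.2,1],[0.154,0.459,0,70.2,1],[0.154,0.459,0,70.2,1],[0.154,0.459,0,70.2,1],[0.154,0.459,0,70.2,1],[0.154,0.459,0,70.2,1],[0.154,0.459,0,70.2,1],[0.154,0.459,0,70.2,1]]

```text
time_s: 14.1
ee_pos: [0.5307, 0.3084, 0.1618]
tool_rot: [2.217, 2.226, 0.001]
wrist_force: [0.4, 0.8, -2.9]
grip_width: 0.0278
gripper_force: 30.0
```

```bash
python3 - <<'E'
from h import *
from cell import r
go(r,(.53,.309,.0346),90.3)
s=r.capture("side")[:,:,::-1]; b=cv2.resize(s[70:230,150:370],None,fx=3.6,fy=3.6,interpolation=cv2.INTER_CUBIC)
cv2.imwrite("pics/s5.png",b)
E
```

```text
at [0.5307 0.3084 0.1618] yaw 90.24 t 14.1 -> [ 0.0006 -0.0007  0.1272] turn -0.06
```

View pics/s5.png

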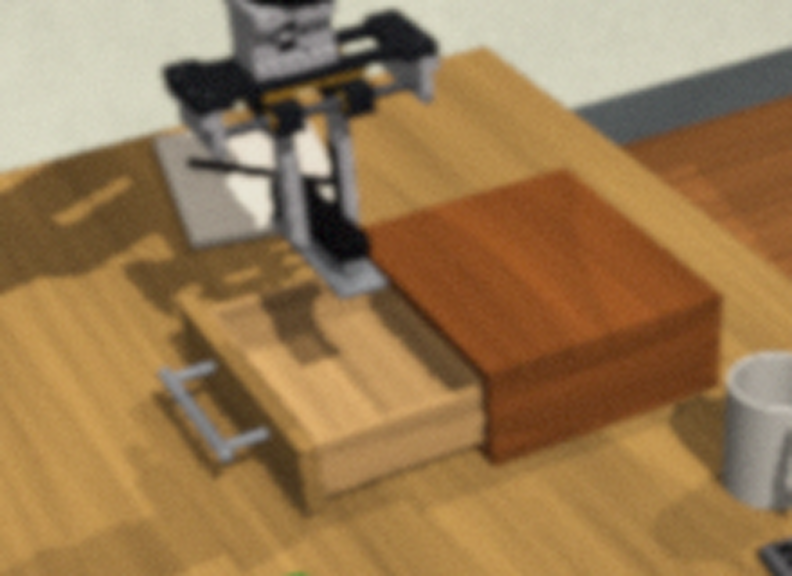

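The stapler is held level, at (335,245), above the open drawer. I'll lower it gently.

>>> jog_arm:
  deltas:
    - [[0,0,0.03,0,1],[0,0,0.06,0,1],[0,0,0.09,0,1],[0,0,0.11,0,1],[0,0,0.12,0,1],[0,0,0.122,0,1],[0,0,0.124,0,1],[0,0,0.125,0,1],[0,0,0.126,0,1],[0,0,0.126,0,1]]

```text
time_s: 15.15
ee_pos: [0.5309, 0.3095, 0.0364]
tool_rot: [2.215, 2.227, 0.002]
wrist_force: [0.8, -0.9, -1.5]
grip_width: 0.0278
gripper_force: 30.0
```

>>> jog_arm:
  deltas:
    - [[0,0,0.0005,0,1],[0,0,0.001,0,1],[0,0,0.0015,0,1],[0,0,0.002,0,1],[0,0,0.002,0,1]]
  squeeze: 15

```text
time_s: 15.65
ee_pos: [0.531, 0.3094, 0.0347]
tool_rot: [2.215, 2.227, 0.002]
wrist_force: [-1.0, -0.5, 2.9]
grip_width: 0.0277
gripper_force: 15.0
```

Contact with the drawer floor. I'll release and rise.

>>> jog_arm:
  deltas:
    - [[0,0,0,0,0.9],[0,0,0,0,0.6],[0,0,0,0,0.5],[0,0,0,0,0.5],[0,0,0,0,0.5],[0,0,-0.02,0,0.5],[0,0,-0.06,0,0.5],[0,0,-0.11,0,0.5],[0,0,-0.15,0,0.5],[0,0,-0.15,0,0.5]]

```text
time_s: 16.65
ee_pos: [0.5338, 0.311, 0.1922]
tool_rot: [2.212, 2.224, 0.022]
wrist_force: [0.2, 0.6, -0.5]
grip_width: 0.0474
gripper_force: 0.0
```

```bash
python3 - <<'E'
from h import *
from cell import r
go(r,(.36,.3095,.18),90.3)
s=r.capture("side")[:,:,::-1]; b=cv2.resize(s[70:230,150:370],None,fx=3.6,fy=3.6,interpolation=cv2.INTER_CUBIC)
cv2.imwrite("pics/s6.png",b)
E
```

```text
at [0.5338 0.311  0.1922] yaw 90.32 t 16.6 -> [-0.0006 -0.1739  0.0098] turn 0.02
```

View pics/s6.png

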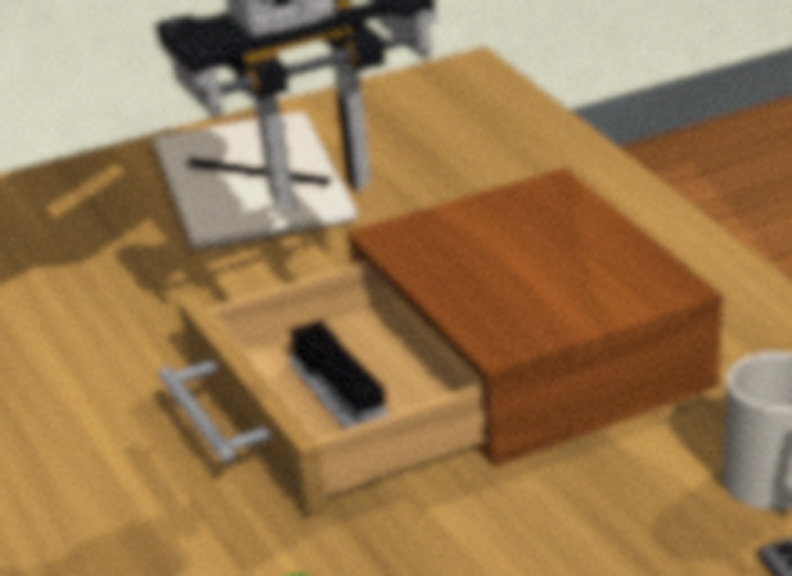

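The stapler stands on its base in the drawer at (335,375). Next I'll move in front of the bar handle with the fingers shut.

>>> jog_arm:
  deltas:
    - [[0,-0.05,0,0,1],[0,-0.1,0,0,1],[0,-0.15,0,0,1],[0,-0.174,0,0,1],[0,-0.174,0,0,1],[0,-0.174,0.04,0,1],[0,-0.174,0.08,0,1],[0,-0.174,0.12,0,1],[0,-0.174,0.155,0,1],[0,-0.174,0.155,0,1],[0,-0.174,0.155,0,1]]

```text
time_s: 17.8
ee_pos: [0.3566, 0.3078, 0.0276]
tool_rot: [-2.216, -2.227, 0.004]
wrist_force: [0.3, 0.3, 1.0]
grip_width: 0.0004
gripper_force: 0.0
```

>>> jog_arm:
  deltas:
    - [[0,0.015,0,0,1],[0,0.03,0,0,1],[0,0.035,0,0,1],[0,0.038,0,0,1],[0,0.041,0,0,1],[0,0.044,0,0,1],[0,0.047,0,0,1],[0,0.051,0,0,1],[0,0.055,0,0,1],[0,0.06,0,0,1],[0,0.065,0,0,1],[0,0.07,0,0,1],[0,0.075,0,0,1],[0,0.08,0,0,1],[0,0.085,0,0,1],[0,0.09,0,0,1],[0,0.095,0,0,1],[0,0.1,0,0,1]]

```text
time_s: 19.6
ee_pos: [0.4568, 0.3088, 0.0284]
tool_rot: [2.215, 2.228, -0.0]
wrist_force: [-1.1, -1.5, 0.9]
grip_width: 0.0005
gripper_force: 0.6
```

>>> jog_arm:
  deltas:
    - [[0,0.005,0,0,1],[0,0.01,0,0,1],[0,0.015,0,0,1],[0,0.02,0,0,1],[0,0.025,0,0,1],[0,0.03,0,0,1],[0,0.035,0,0,1],[0,0.04,0,0,1],[0,0.045,0,0,1],[0,0.05,0,0,1],[0,0.055,0,0,1],[0,0.059,0,0,1],[0,0.062,0,0,1],[0,0.064,0,0,1],[0,0.064,0,0,1]]

```text
time_s: 21.1
ee_pos: [0.521, 0.3095, 0.0287]
tool_rot: [2.215, 2.227, 0.002]
wrist_force: [1.3, -1.0, -0.6]
grip_width: 0.0007
gripper_force: 0.0
```

>>> jog_arm:
  deltas:
    - [[0,0.002,0,0,1],[0,0.004,0,0,1],[0,0.006,0,0,1],[0,0.008,0,0,1],[0,0.009,0,0,1],[0,0.01,0,0,1],[0,0.011,0,0,1],[0,0.012,0,0,1],[0,0.012,0,0,1]]

```text
time_s: 22.0
ee_pos: [0.5321, 0.3094, 0.0285]
tool_rot: [-2.215, -2.227, 0.001]
wrist_force: [-2.1, -0.1, 1.5]
grip_width: 0.0007
gripper_force: 1.2
```

```bash
python3 - <<'E'
from h import *
from cell import r
s=r.capture("side")[:,:,::-1]; b=cv2.resize(s[70:230,150:370],None,fx=3.6,fy=3.6,interpolation=cv2.INTER_CUBIC)
cv2.imwrite("pics/s7.png",b)
# bar location along x by side view, printed as grey pixels near expected place
E
```

```text
(no output)
```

Not at the stop yet, because the force is only friction. I'll keep pushing slowly.

>>> jog_arm:
  deltas:
    - [[0,0.001,0,0,1],[0,0.002,0,0,1],[0,0.003,0,0,1],[0,0.004,0,0,1],[0,0.005,0,0,1],[0,0.005,0,0,1]]

```text
time_s: 22.65
ee_pos: [0.5321, 0.3094, 0.0286]
tool_rot: [-2.209, -2.223, 0.014]
wrist_force: [-14.3, -2.0, 10.0]
grip_width: 0.0001
gripper_force: 7.5
```

The force rose to 14 N with no motion, at the expected x of 0.532, so the drawer is shut. I'll back off, rise and check.

>>> jog_arm:
  deltas:
    - [[0,-0.01,0,0,1],[0,-0.05,0,0,1],[0,-0.1,0,0,1],[0,-0.15,0,0,1],[0,-0.15,-0.05,0,1],[0,-0.15,-0.1,0,1],[0,-0.15,-0.15,0,1],[0,-0.15,-0.15,0,1],[0,-0.15,-0.15,0,1]]

```text
time_s: 23.55
ee_pos: [0.3889, 0.3089, 0.1805]
tool_rot: [2.214, 2.226, 0.009]
wrist_force: [0.5, 0.4, -0.8]
grip_width: 0.0008
gripper_force: 0.0
```

```bash
python3 - <<'E'
from h import *
from cell import r
s=r.capture("side")[:,:,::-1]; b=s[70:370,130:530]
cv2.imwrite("pics/s8.png",cv2.resize(b,None,fx=2,fy=2,interpolation=cv2.INTER_CUBIC))
E
```

```text
(no output)
```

View pics/s8.png

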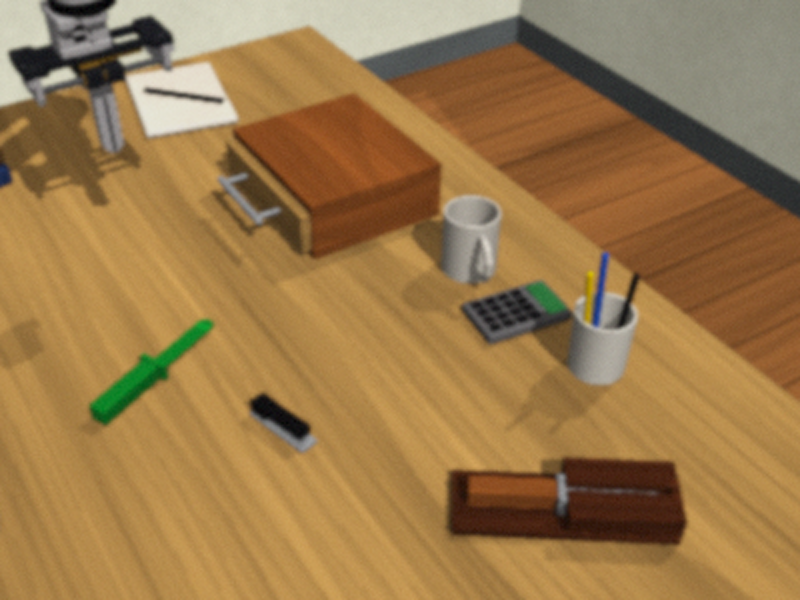

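The drawer is shut, with its panel against the chest at (270,195). The opener is home at (565,495), and the mug, calculator and pen cup look unmoved.

```bash
python3 -c "
from cell import r
print(r.close_job())"
```

```text
the job is handed in; nothing more can be done
None
```

I handed in the job at about 24 s: the opener is in its holder with the guard against the block, the stapler was set down on its base in the drawer, the drawer is shut, and the mug, calculator and pen cup were left alone.

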